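# Fit the keyed pulley to the paint mixer's drive shaft

## Robot

A 6-joint arm with a two-finger parallel gripper is mounted at the origin on the work surface. World frame = base frame: x ahead of the robot, y to its left, z up, the work surface at z = 0. Lengths are in mm, angles in rad, forces in N, time in s.
With the tool pointing down it reaches from about 350 to 875 mm from the base axis. Payload 4.2 kg.
Tool frame: the origin (TCP) lies between the finger pads; the fingertips stand 17 mm ahead of it and the grasp point (between the pads) lies 2 mm behind it (nose_length is the distance from the TCP to the fingertips, in mm); z points along the fingers, y is the direction in which the jaws open and shut (so a half turn about z gives the same grasp; the last joint's range is limited). The gripper opens to 85 mm and grips with 20 to 120 N. Pads are 22 mm wide; open, the fingers measure 114 mm over their backs; the gripper's body (76 mm by 85 mm) begins 54 mm behind the grasp point. The pads swing forward as they close: fully open they stand 13 mm farther back than shut.
Start: joints at [1.598, 0.385, 0.008, 0, -1.194, -0.259], TCP at [143.55, 608.27, 211.112] pointing down, gripper open.
Joint ranges: [-3.14, 3.14], [-1.21, 2.06], [-1.07, 1.41], [-3.16, 2.05], [-2.99, -0.16], [-3.1, 3.1]. Speed limits (rad/s): [2.79, 2.79, 3.14, 3.14, 3.14, 3.14].

## Interface

Orientations are given as a unit quaternion [x, y, z, w].
In Python, from bench import * gives the robot as it stands.
- The arm moves only by the tool jog_arm, never from a script. Its argument "increments" is a list of rows, each a list of 4 numbers: the shift along the tool's x, y, z in m, then the turn about the tool's z in degrees. A call has 1 to 10 rows; each row is the pose to reach, as a shift and turn from the pose measured when the call began, along the tool's axes at that moment; what a row does not reach only later rows make up. A row lasts 1/8 s, in which the tool goes at most 62.5 mm and 10.7 degrees, less where a joint would pass 70% of its speed; a pose out of reach is approached as far as the arm can. A call with a gripper value outside its range is refused whole. "hand" is the gripper's target within -1 to 1 (fully open at 1, half-way at 0, shut at -1), set as the call begins (left out, the last holds). The fingers move at their own pace and stop on an object; the grip force is fixed at half the most. Time passes only in rows, so rows that repeat a pose let the fingers close. It gives the time, the measured TCP pose, the force and the opening at its end, in the units of the state.
- read_state(): the state, without advancing time (a new reading comes with each control period).
- get_image(name): name is "side" or "top"; returns the picture (400x640x3 uint8, red, green, blue); there is no depth.
- calibration(name): a dict with "fx", "fy", "cx", "cy" (pixels), "position" and "rotation" of the camera in the world. Camera axes: x right, y up, looking along -z (the intrinsics and any distortion apply to the point x, -y, -z); pixel columns grow to the right and rows downward; lengths in mm; the calibration is good to about 2 mm. A picture is of the moment at which its call begins. calibration takes no time and is no camera call.
- job_done(): hands the job in, once; it reports no verdict.
The state is a dict: "clock": time; "joints": joint angles; "joint_vel": joint speeds; "joint_efforts": joint torques, N m; "position": TCP position; "ee_rot": TCP orientation; "contact_force": force on the tool from outside, world axes, zero at the start; "wrist_torque": the same for the moment, N m; "gripper_width": finger opening in mm.
Only numpy, scipy, OpenCV 4.12 (cv2) and the standard library are available. Lean on these libraries where they do the work, as an engineer would, in place of code of your own. Each camera call takes 0.05 s, during which the arm holds its last target.

## Task

Fit the aluminium toothed pulley, rim down, onto the upright shaft of the green drive unit: slip it over the shaft, feel for the key by turning the pulley lightly on it until the keyway drops over the key, then ease it down fully home on the seat collar and let go. Keep hold of it all the way down: never force it, and never let it drop. Leave the other things on the bench where they are.

Things in the scene. Friction and masses are not known exactly. Their poses are not given: they have to be found in the camera images.
- pulley_boss (a point): On the axis of the bare aluminium toothed pulley, 35 mm above its underside and 19 mm below its top: within the height to grip. The pulley is 54 mm tall: rim 84 mm across (lowest 16 mm), above it a twelve-sided boss, 54 mm across flats. About 0.42 kg. It starts boss up on a black rubber mat 6 mm thick. Axes: z up along the bore; the keyway (red tick on the boss's top) is on the -x side
- pulley: The pulley as a whole: origin at the centre of its flat underside, axes as pulley_boss. A 27 mm bore runs right through, with a keyway 11 mm wide along its whole length, reaching 19.5 mm from the axis on the -x side
- seat (a point): Centre of the top of the steel seat collar (60 mm across, 85 mm above the bench) on the drive unit, z up along the shaft. The upright steel shaft rises 66 mm above this point, 25 mm in diameter, its top 5 mm tapered to 19 mm. Metal on metal is stiff, about 20 N per mm
- key_top (a point): On the shaft's axis, 32 mm above seat, level with the top of the brass key (8 mm wide, 26 mm tall, reaching 17.5 mm from the axis); axes are the housing's, not the key's. The shaft is braked. The key points to the housing's -x side give or take 57 degrees, not measured: see or feel for it. Off the key, the pulley stops with its underside here; the keyway passes within about 6 degrees
- drive: The fixed drive unit with its shaft and key: green housing 150 mm square, 74 mm tall, grey motor 60 mm long on its +x side. Origin on the bench 85 mm straight below seat, same axes
- tin_green: Closed paint tin with a green band, 104 mm across, 110 mm tall, origin at its base; leave alone
- tin_ochre: Closed paint tin with an orange band, 76 mm across, 75 mm tall, origin at its base; leave alone
- jar: Amber sample jar with a white lid, 48 mm across, 65 mm tall, origin at its base; leave alone
- idler: Black plastic flanged idler wheel, 60 mm across, 30 mm tall, no bore, origin at its base; not the part wanted, leave alone
- washer: Flat steel washer, 44 mm across, 5 mm thick, origin at its base; leave alone
- spanner: Steel spanner lying on the bench, origin under it; leave alone
- driver: Screwdriver lying on the bench, origin under it; leave alone
Mind the look-alikes: they are no part of the job. What is shaped like the pulley but blue, pink or turquoise is not meant.

How it is judged (in metres and radians):
On the way, in this order (a step that is already met when the one before it is completed fails the run):
1. the pulley has been slipped over the shaft, its underside at least 8 mm below the shaft's top (horizontal distance between pulley and seat below 0.005 m and z of pulley in the frame of seat below 0.058 m and angle between pulley's own z axis and vertical below 0.15 rad), for 0.1 s.
2. the keyway has dropped over the key and the pulley is home on the collar (horizontal distance between pulley and seat below 0.003 m and z of pulley in the frame of seat below 0.003 m), for 0.1 s.
At the end, for the whole second after the job is handed in: The pulley sits rim down on the seat collar, its underside within 3 mm of the collar's top and within 3 mm of the shaft's axis, tilted less than 0.05 rad, at rest and released (all of step 2 and angle between pulley's own z axis and vertical below 0.05 rad and linear speed of pulley below 0.02 m/s); the robot touches nothing.
It fails at once if the pulley is pressed or jammed against the drive unit with more than 60 N (contact force between pulley and drive above 60 N).
It fails at once if the pulley is let drop down the shaft (faster than 0.35 m/s below the key's top) (horizontal distance between pulley and seat below 0.006 m and z of pulley in the frame of seat below 0.031 m and linear speed of pulley above 0.35 m/s).
It fails at once if another thing on the bench is shifted by more than 20 mm (distance of any of tin_green, tin_ochre, jar, idler, washer, spanner, driver from where it was at the start of the episode above 0.02 m).
It also fails if it takes over 72 s, if anything falls off the work surface, if the arm or the gripper's body presses on something with over 40 N, if the wrist force passes 120 N, or if a joint passes its speed limit or range.

## Working session

There is one attempt and no reset: what is moved stays moved. The work goes in short steps, Python scripts to look and compute and a tool call to move; the robot and the scene stay as the last step left them, time stands still between calls to the robot, and variables do not carry over. Pictures are saved under pics/ and viewed, and the job is handed in when it is done.

Besides the shell and the picture viewer there is one more tool, called after "Call:" as name([rows], argument=value, ...), one row to a line, values as JSON. jog_arm: Moves the arm, as the interface text tells. Its arguments: {"type":"object","properties":{"increments":{"type":"array"},"hand":{"type":"number"}},"required":["increments"]}

```bash
ls; mkdir -p pics
python3 - <<'E'
from bench import *
import cv2
s=read_state();print(s)
for n in("side","top"):
    im=get_image(n);cv2.imwrite(f"pics/{n}0.png",im[:,:,::-1]);print(n,calibration(n))
E
```

```text
pics
{'clock': 0.0, 'joints': array([ 1.59764128e+00,  3.85589027e-01,  6.64361887e-03, -4.81126773e-04,
       -1.19401720e+00, -2.58630673e-01]), 'joint_vel': array([ 0.00022604,  0.00149702, -0.00071788,  0.00069041, -0.00097266,
       -0.0009447 ]), 'joint_efforts': array([ 7.37326009e-04, -3.92291737e+01,  1.88405496e+01,  4.18625861e+00,
       -4.63322445e-03,  5.93632663e-06]), 'position': array([143.39802858, 607.68813597, 210.01165606]), 'ee_rot': array([ 9.93281061e-01, -1.15721692e-01, -6.72381425e-05,  1.10393400e-03]), 'contact_force': array([-0.2144892 , -0.17962064, -0.15778935]), 'wrist_torque': array([ 0.01843185, -0.00442209,  0.05235354]), 'gripper_width': 85.6271561114394}
side {'fx': 484.7650819728647, 'fy': 484.7650819728647, 'cx': 317.6921686079327, 'cy': 194.8595035679426, 'position': array([ 440.66885028, 1082.35232624, 1195.37807203]), 'rotation': array([-0.01529222,  0.38222293,  0.92317773, -0.037612  ])}
top {'fx': 408.1837213747683, 'fy': 408.1837213747683, 'cx': 319.89560338064433, 'cy': 194.7438823428933, 'position': array([ 375.58745841,   -8.07668343, 1066.5857341 ]), 'rotation': array([-0.05872594,  0.05471793,  0.70866833, -0.70096106])}
```

View pics/side0.png

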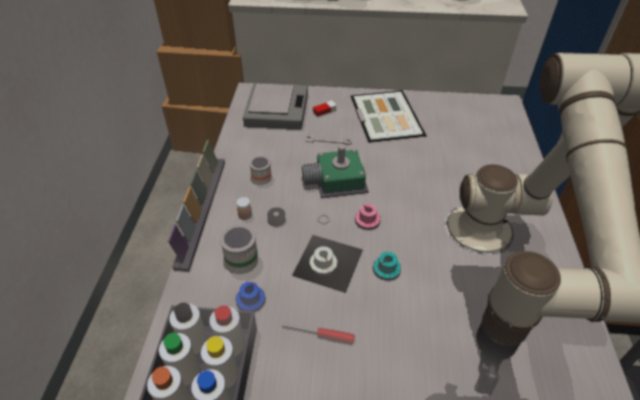

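View pics/top0.png

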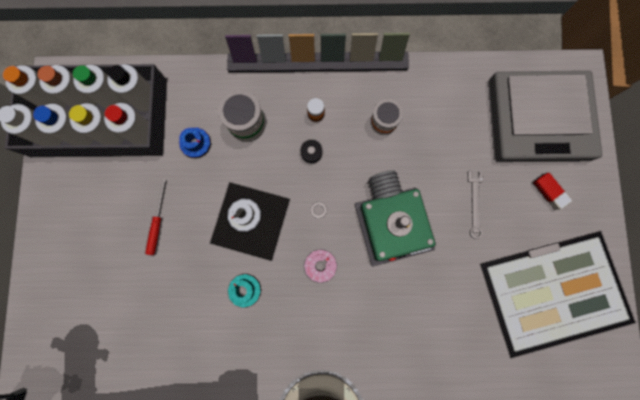

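The side view shows the drive at (342,165) and a bare-metal pulley on the black mat at (323,259). The top view shows them at (400,222) and (243,214). The same shape also appears in blue (195,142), turquoise (244,291) and pink (320,266), and those aren't meant. The bare one on the mat fits the description, so I'll confirm it in enlarged crops.

```bash
cat > h.py <<'E'
import numpy as np, cv2
from scipy.spatial.transform import Rotation as R
from bench import *
def ray(n,u,v):
    c=calibration(n); d=np.array([(u-c['cx'])/c['fx'],-(v-c['cy'])/c['fy'],-1.])
    return np.array(c['position']),R.from_quat(c['rotation']).apply(d)
def onz(n,u,v,z):
    p,d=ray(n,u,v); return p+d*(z-p[2])/d[2]
def proj(n,P):
    c=calibration(n); q=R.from_quat(c['rotation']).inv().apply(np.atleast_2d(P)-c['position'])
    return np.c_[c['cx']+c['fx']*q[:,0]/-q[:,2], c['cy']+c['fy']*q[:,1]/q[:,2]]
def tri(a,b):
    p1,d1=ray("side",*a);p2,d2=ray("top",*b)
    A=np.c_[d1,-d2];s=np.linalg.lstsq(A,p2-p1,rcond=None)[0]
    x,y=p1+d1*s[0],p2+d2*s[1];return (x+y)/2,np.linalg.norm(x-y)
E
python3 - <<'E'
import cv2,numpy as np
s=cv2.imread('pics/side0.png');t=cv2.imread('pics/top0.png')
def c(im,u,v,w=32,f=6): return cv2.resize(im[v-w:v+w,u-w:u+w],None,fx=f,fy=f,interpolation=cv2.INTER_CUBIC)
a=np.hstack([c(s,323,260,32,6),c(t,243,214,32,6)]);cv2.imwrite('pics/pul.png',a)
a=np.hstack([c(s,342,165,32,6),c(t,400,222,32,6)]);cv2.imwrite('pics/drv.png',a)
E
```

```text
(no output)
```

View pics/pul.png

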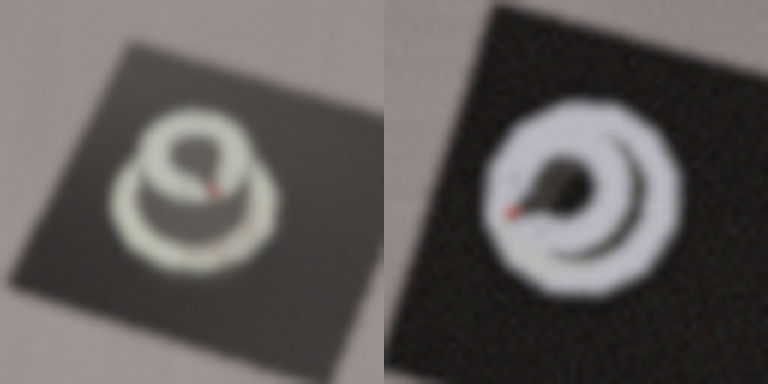

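View pics/drv.png

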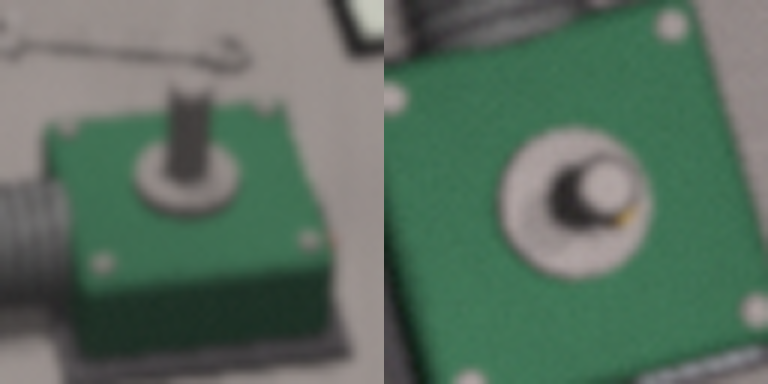

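The crops confirm it: bare aluminium, on the mat, with the red tick at side (326.7,259.8) and top (232.7,217.3). On the drive's shaft, the brass key shows at top ≈(408,226). Next I'll measure all of these.

```bash
cat > m.py <<'E'
from h import *
from scipy.optimize import least_squares
S=cv2.imread('pics/side0.png');T=cv2.imread('pics/top0.png')
def circ(P,r=None):
    f=lambda q:np.hypot(P[:,0]-q[0],P[:,1]-q[1])-(q[2] if r is None else r)
    o=least_squares(f,[*P[:,:2].mean(0),40][:3 if r is None else 2],loss='soft_l1'); return o.x,np.abs(o.fun).mean()
def blob(im,u,v,w,fn,up=4):
    c=im[v-w:v+w,u-w:u+w]; c=cv2.resize(c,None,fx=up,fy=up,interpolation=cv2.INTER_CUBIC)
    m=fn(c.astype(int)).astype(np.uint8)*255
    return m,lambda p:(np.asarray(p,float)+.5)/up-.5+[u-w,v-w]
for n,im,u,v in(("side",S,323,260),("top",T,243,214)):
    m,g=blob(im,u,v,22,lambda c:c.sum(2)>330)
    cs,_=cv2.findContours(m,cv2.RETR_CCOMP,cv2.CHAIN_APPROX_NONE)
    cs=sorted(cs,key=cv2.contourArea)[::-1]
    cv2.imwrite(f'pics/m_{n}.png',cv2.resize(m,None,fx=3,fy=3))
    px=g(cs[0][:,0])
    for z in(6,14,22):
        P=np.array([onz(n,*p,z) for p in px]); print(n,'rim',z,circ(P),circ(P,42))
    m,g=blob(im,u,v,22,lambda c:(c[:,:,2]-c[:,:,1]>30))
    yy,xx=np.nonzero(m); q=g([xx.mean(),yy.mean()]);print('tick',q,onz(n,*q,60))
for n,im,u,v in(("side",S,342,165),("top",T,400,222)):
    m,g=blob(im,u,v,18,lambda c:~((c[:,:,1]-c[:,:,2]>15)))
    cs,_=cv2.findContours(m,cv2.RETR_EXTERNAL,cv2.CHAIN_APPROX_NONE)
    cv2.imwrite(f'pics/md_{n}.png',cv2.resize(m,None,fx=3,fy=3))
    ct=max(cs,key=cv2.contourArea);px=g(ct[:,0])
    P=np.array([onz(n,*p,85) for p in px]);print(n,'collar',circ(P),circ(P,30))
E
python3 m.py; python3 -c "
import cv2,numpy as np
L=[cv2.resize(cv2.imread(f'pics/{k}.png'),(380,380)) for k in('m_side','m_top')];M=[cv2.resize(cv2.imread(f'pics/{k}.png'),(280,280)) for k in('md_side','md_top')]
cv2.imwrite('pics/mm.png',np.hstack(L)[:300]);cv2.imwrite('pics/mm.png',np.hstack([cv2.resize(x,(190,190)) for x in L+M]))"
```

```text
side rim 6 (array([497.6557753 , 176.65862106,  46.43357577]), np.float64(3.6884436864332804)) (array([497.26750761, 180.25280686]), np.float64(4.734347396784645))
side rim 14 (array([497.2720645 , 182.7464261 ,  46.12250333]), np.float64(3.663733607087753)) (array([496.89138325, 186.39169491]), np.float64(4.477140719556011))
side rim 22 (array([496.88836985, 188.83402681,  45.81154559]), np.float64(3.6390574056100693)) (array([496.51922436, 192.42283129]), np.float64(4.2754692475981))
tick [nan nan] [nan nan nan]
top rim 6 (array([497.43547405, 197.13925442,  41.93420633]), np.float64(0.3461258526156788)) (array([497.43529957, 197.14235399]), np.float64(0.3489541868966844))
top rim 14 (array([496.5163488 , 195.59136098,  41.61791948]), np.float64(0.3435178713973321)) (array([496.51489577, 195.60901184]), np.float64(0.46829017774357706))
top rim 22 (array([495.59722413, 194.04346672,  41.30163216]), np.float64(0.3409098405582611)) (array([495.59602859, 194.07157409]), np.float64(0.7067500237258014))
tick [232.19057377 216.92418033] [485.4624905  214.86298985  60.        ]
side collar (array([ 457.7714062 , -220.48030156,   57.12274455]), np.float64(13.541525150275705)) (array([ 459.67964055, -242.85616681]), np.float64(23.776015922458726))
top collar (array([ 462.64301726, -193.29309069,   30.21923654]), np.float64(0.2299768025049152)) (array([ 462.64169352, -193.28999094]), np.float64(0.29756509314065255))m.py:20: RuntimeWarning: Mean of empty slice.
  yy,xx=np.nonzero(m); q=g([xx.mean(),yy.mean()]);print('tick',q,onz(n,*q,60))
  ret = ret.dtype.type(ret / rcount)
```

View pics/mm.png

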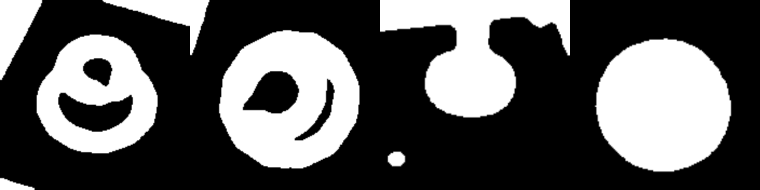

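```bash
cat > m2.py <<'E'
exec(open('m.py').read().split('for n,im')[0])
# side rim lower edge & boss-top edge
m,g=blob(S,323,260,22,lambda c:c.sum(2)>330)
cs,_=cv2.findContours(m,cv2.RETR_CCOMP,cv2.CHAIN_APPROX_NONE); cs=sorted(cs,key=cv2.contourArea)[::-1]
px=g(cs[0][:,0]); lo=px[px[:,1]>262]; up=px[px[:,1]<253]
print(px.min(0),px.max(0))
for z in(6,14,22):print('side rim lower z',z,circ(np.array([onz('side',*p,z) for p in lo]),42))
print('side boss top upper edge',circ(np.array([onz('side',*p,60) for p in up]),27.5))
for n,im,u,v in(("side",S,323,260),("top",T,243,214)):
    c=im[v-22:v+22,u-22:u+22].astype(int); d=np.clip(c[:,:,2]-(c[:,:,1]+c[:,:,0])/2-8,0,None)
    d[c.sum(2)<150]=0
    k=np.unravel_index(d.argmax(),d.shape);w=np.zeros_like(d);w[k[0]-2:k[0]+3,k[1]-2:k[1]+3]=1;d=d*w
    yy,xx=np.mgrid[:44,:44];q=np.array([(d*xx).sum(),(d*yy).sum()])/d.sum()+[u-22,v-22];print(n,'tick',q,d.max(),onz(n,*q,60))
# boss top in top view: project candidate centre
m,g=blob(S,342,165,18,lambda c:~((c[:,:,1]-c[:,:,2]>15)))
cs,_=cv2.findContours(m,cv2.RETR_EXTERNAL,cv2.CHAIN_APPROX_NONE);ct=max(cs,key=cv2.contourArea);px=g(ct[:,0])
lo=px[(px[:,1]>164)&(px[:,1]<178)];P=np.array([onz('side',*p,85) for p in lo]);print('side collar',circ(P,30),circ(P))
# key in top view
c=T[200:245,378:423].astype(int);d=np.clip(c[:,:,2]-c[:,:,0]-15,0,None);d[:, :]*= (c.sum(2)>200)
yy,xx=np.mgrid[:45,:45];
for k in np.argsort(d.ravel())[::-1][:14]: print((378+k%45,200+k//45),d.ravel()[k],end=' ')
q=np.array([(d*xx).sum(),(d*yy).sum()])/max(d.sum(),1)+[378,200];print('key',q,onz('top',*q,117),onz('top',*q,110))
# shaft tip in top view
print('proj axis z151,117,85',proj('top',[[462.6,-193.3,z] for z in(151,117,85)]))
# housing corners
hm=((T[:,:,1].astype(int)-T[:,:,2]>20)&(T[:,:,1].astype(int)-T[:,:,0]>5)).astype(np.uint8)
hm[:180]=0;hm[270:]=0;hm[:,:350]=0;hm[:,450:]=0
hm=cv2.morphologyEx(hm,cv2.MORPH_CLOSE,np.ones((15,15)))
ct=max(cv2.findContours(hm,0,1)[0],key=cv2.contourArea);b=cv2.boxPoints(cv2.minAreaRect(ct));print(b)
W=np.array([onz('top',*p,74) for p in b]);print(W,W.mean(0),np.degrees(np.arctan2(*(W[(1)]-W[0])[1::-1])))
E
python3 m2.py
python3 -c "
import cv2
T=cv2.imread('pics/top0.png');cv2.imwrite('pics/k.png',cv2.resize(T[205:240,380:425],None,fx=14,fy=14,interpolation=cv2.INTER_NEAREST))"
```

```text
[309.125 245.625] [336.875 272.875]Traceback (most recent call last):
  File "m2.py", line 7, in <module>
    for z in(6,14,22):print('side rim lower z',z,circ(np.array([onz('side',*p,z) for p in lo]),42))
                                                                ~~~^^^^^^^^^^^^^
  File "h.py", line 8, in onz
    p,d=ray(n,u,v); return p+d*(z-p[2])/d[2]
        ~~~^^^^^^^
  File "h.py", line 5, in ray
    c=calibration(n); d=np.array([(u-c['cx'])/c['fx'],-(v-c['cy'])/c['fy'],-1.])
ValueError: time passes only in moves, steps and waits
```

View pics/k.png

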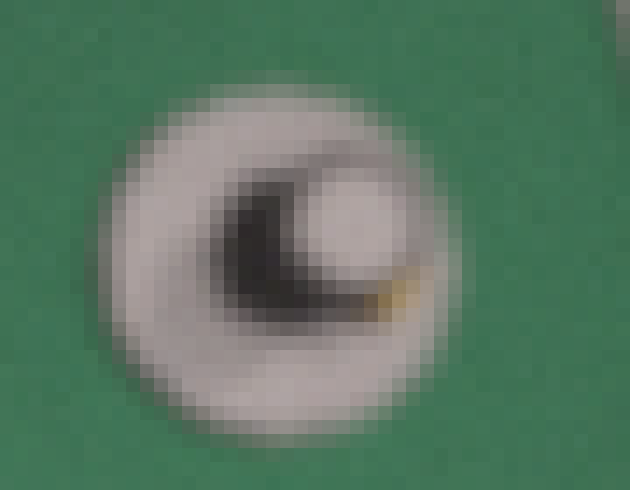

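```bash
python3 - <<'E'
from bench import *
import json
json.dump({n:{k:(v.tolist() if hasattr(v,'tolist') else v) for k,v in calibration(n).items()} for n in("side","top")},open('cal.json','w'))
E
sed -i 's/^from bench import \*/import json\nCAL=json.load(open("cal.json"))\ncalibration=lambda n:CAL[n]/' h.py; python3 m2.py
```

```text
[309.125 245.625] [336.875 272.875]
side rim lower z 6 (array([497.21003806, 182.95434465]), np.float64(0.29224717143978435))
side rim lower z 14 (array([496.85741853, 188.65621518]), np.float64(0.2883836629647837))
side rim lower z 22 (array([496.50295313, 194.35745662]), np.float64(0.31269748191723984))
side boss top upper edge (array([496.67751039, 191.72182926]), np.float64(0.4590578434006429))
side tick [326.31034483 259.46743295] 21.0 [485.38794546 215.3847045   60.        ]
top tick [232.22029703 216.92574257] 41.5 [485.45777897 214.789085    60.        ]
side collar (array([ 463.8312275 , -186.75599693]), np.float64(0.4228545563428783)) (array([ 463.71850354, -185.29732069,   28.77825518]), np.float64(0.29596799059775486))
(np.int64(408), np.int64(226)) 39 (np.int64(407), np.int64(226)) 38 (np.int64(408), np.int64(225)) 33 (np.int64(409), np.int64(225)) 25 (np.int64(409), np.int64(226)) 23 (np.int64(407), np.int64(227)) 23 (np.int64(407), np.int64(225)) 19 (np.int64(408), np.int64(227)) 18 (np.int64(406), np.int64(226)) 17 (np.int64(409), np.int64(224)) 15 (np.int64(406), np.int64(227)) 12 (np.int64(408), np.int64(224)) 11 (np.int64(409), np.int64(227)) 8 (np.int64(410), np.int64(225)) 8 key [407.86392405 225.75949367] [ 454.06497315 -207.22329635  117.        ] [ 454.64348079 -208.69133261  110.        ]
proj axis z151,117,85 [[404.61007243 220.74559881]
 [401.71372898 222.16211046]
 [399.16861523 223.40684656]]
[[360.13205 202.96227]
 [418.37735 186.32076]
 [435.24527 245.35847]
 [376.99997 262.     ]]
[[ 514.85808263 -101.79216869   74.        ]
 [ 554.68798395 -246.513524     74.        ]
 [ 409.63841779 -280.03090933   74.        ]
 [ 371.52604773 -138.46262691   74.        ]] [ 462.67763303 -191.69980723   74.        ] -74.6121446962195
```

```bash
cat > m3.py <<'E'
exec(open('m.py').read().split('for n,im')[0])
for n,im,u,v in(("top",T,243,214),("side",S,323,260)):
    m,g=blob(im,u,v,22,lambda c:c.sum(2)<(330 if n=='top' else 400),6)
    cs,_=cv2.findContours(m,cv2.RETR_LIST,cv2.CHAIN_APPROX_NONE)
    for ct in sorted(cs,key=cv2.contourArea)[::-1][:6]:
        if not 300<cv2.contourArea(ct)<6000: continue
        P=np.array([onz(n,*p,60) for p in g(ct[:,0])])[:,:2]
        h=cv2.contourArea(P.astype(np.float32))
        # drop keyway side
        t=np.array([485.4,215.0]);c=P.mean(0)
        for _ in range(8):
            d=(t-c)/np.linalg.norm(t-c); k=((P-c)@d)<7; x,e=circ(P[k]);c=x[:2]
        print(n,h,x,e,'keyway dir',np.degrees(np.arctan2(*(t-c)[::-1])))
print(proj('top',[[496.5,195,60],[496.5,195,22]]),proj('side',[[496.5,195,60],[496.5,195,22]]))
E
python3 m3.py
```

```text
top 522.9991994749289 [495.44893239 194.13054762  12.06408157] 0.1674414807396982 keyway dir 115.71146383770521
top 159.5150189108681 [492.52520839 188.23403968  25.21099283] 1.752960337281144 keyway dir 104.90667077667548
[[240.28462145 212.41111417]
 [243.22102013 214.13945438]] [[323.0295211  253.70667663]
 [322.92461228 261.5507692 ]]
```

```bash
cat > plan.py <<'E'
import sys,numpy as np
from scipy.spatial.transform import Rotation as R
from bench import read_state
s=read_state();r=R.from_quat(s['ee_rot']);M=r.as_matrix();p=s['position']
psi=np.degrees(np.arctan2(M[1,0],M[0,0]))
print('t',round(s['clock'],2),'pos',p.round(1),'psi',psi.round(2),'tilt',np.degrees(np.arccos(-M[2,2])).round(2),'F',s['contact_force'].round(1),'T',s['wrist_torque'].round(2),'w',round(s['gripper_width'],1),'j6',s['joints'][5].round(2),'j1',s['joints'][0].round(2))
if len(sys.argv)>4:
    t=np.array([float(a) for a in sys.argv[1:4]]);d=M.T@(t-p)/1000
    print('shift',d.round(4),'turn',round(-((float(sys.argv[4])-psi+180)%360-180),1))
E
python3 plan.py 496 194.6 130 -123
```

```text
t 0.1 pos [143.5 607.7 210.2] psi -13.29 tilt 0.11 F [ 0.2 -0.5  0.5] T [-0.02  0.   -0.  ] w 85.9 j6 -0.26 j1 1.6
shift [0.4381 0.3208 0.0808] turn 109.7
```

Call:
jog_arm([
  [0.438, 0.321, 0.08, 109.7],
  [0.438, 0.321, 0.08, 109.7],
  [0.438, 0.321, 0.08, 109.7],
  [0.438, 0.321, 0.08, 109.7],
  [0.438, 0.321, 0.08, 109.7],
  [0.438, 0.321, 0.08, 109.7],
  [0.438, 0.321, 0.08, 109.7],
  [0.438, 0.321, 0.08, 109.7],
  [0.438, 0.321, 0.08, 109.7],
  [0.438, 0.321, 0.08, 109.7],
], hand=1)

```text
clock: 1.35
position: [496.8, 191.4, 129.4]
ee_rot: [-0.49, 0.872, -0.001, -0.002]
contact_force: [-1.0, -0.3, 0.1]
gripper_width: 85.6
```

```bash
python3 plan.py 496 194.6 44 -123
python3 - <<'E'
from bench import *
import cv2,numpy as np
s=get_image('side')[:,:,::-1];t=get_image('top')[:,:,::-1]
def c(im,u,v,w=40,f=5): return cv2.resize(im[v-w:v+w,u-w:u+w],None,fx=f,fy=f,interpolation=cv2.INTER_CUBIC)
cv2.imwrite('pics/p1.png',np.hstack([c(s,323,250),c(t,243,214)]))
E
```

```text
t 1.35 pos [496.8 191.4 129.4] psi -121.38 tilt 0.25 F [-1.  -0.3  0.1] T [ 0.04  0.04 -0.04] w 85.6 j6 -1.22 j1 0.67
shift [-0.0027  0.0023  0.0854] turn 1.6
```

View pics/p1.png

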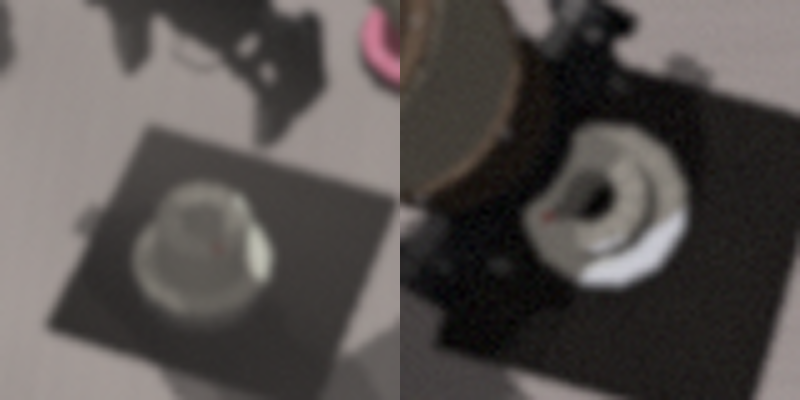

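```bash
python3 -c "
from h import *
j=-121.38-90
a=np.radians(j);u=np.array([np.cos(a),np.sin(a),0])*43
p=np.array([496.8,191.4,126])
print(proj('side',[p,p+u,p-u])-[283,210]);print(proj('top',[p,p+u,p-u])-[203,174])"
```

```text
[[40.2088141  28.38423426]
 [52.58952347 35.29010791]
 [28.14295252 21.65398052]]
[[33.18277603 34.93906217]
 [23.1456878  50.81979012]
 [43.09863475 19.25014412]]
```

Run:
```python
from bench import *
import cv2,numpy as np
s=get_image('side')[:,:,::-1];t=get_image('top')[:,:,::-1]
cv2.imwrite('pics/s2.png',s);cv2.imwrite('pics/t2.png',t)
a=np.hstack([cv2.resize(s[170:280,270:380],(400,400),interpolation=2),cv2.resize(t[150:260,180:290],(400,400),interpolation=2)])
a=np.clip(a.astype(float)*2.2,0,255).astype(np.uint8)
cv2.imwrite('pics/p2.png',a)
```

```text
(no output)
```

View pics/p2.png

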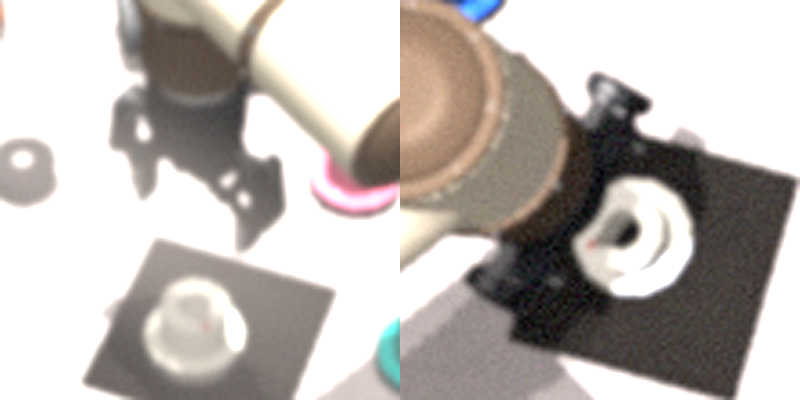

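```bash
python3 -c "
from h import *
for a,b in (((310.4,223.6),(222.6,227.6)),((310.4,223.6),(246,190.7)),((336.3,237.9),(222.6,227.6)),((336.3,237.9),(246,190.7))): print(tri(a,b))
print(tri((323.35,230.8),(234.3,209.1)))
print(tri((326.31,259.47),(232.22,216.93)))
"
```

```text
(array([489.76819272, 205.2124308 , 198.75318152]), np.float64(83.83457865986296))
(array([535.19702912, 163.86046561, 154.95032725]), np.float64(1.3401185637057793))
(array([455.05076894, 213.8212749 , 158.00682704]), np.float64(7.9019271540022356))
(array([499.23872481, 174.5589602 , 124.65599805]), np.float64(80.85640311045191))
(array([494.73297141, 189.14591109, 156.147937  ]), np.float64(4.246264278492033))
(array([485.46243465, 214.9258069 ,  59.39602633]), np.float64(0.10099422841268914))
```

Call:
jog_arm([
  [-0.0027, 0.0023, 0.02, 1.6],
  [-0.0027, 0.0023, 0.04, 1.6],
  [-0.0027, 0.0023, 0.05, 1.6],
  [-0.0027, 0.0023, 0.05, 1.6],
  [-0.0027, 0.0023, 0.05, 1.6],
])

```text
clock: 2.17
position: [495.5, 198.4, 81.4]
ee_rot: [-0.484, 0.875, -0.001, -0.0]
contact_force: [-0.1, 0.5, 0.4]
gripper_width: 85.2
```

```bash
python3 plan.py 496 194.6 44 -123
cat > look.py <<'E'
from bench import *
import cv2,numpy as np,sys
n=sys.argv[1];us,vs,ut,vt,w=map(int,sys.argv[2:7]);g=float(sys.argv[7])
s=get_image('side')[:,:,::-1];t=get_image('top')[:,:,::-1]
cv2.imwrite(f'pics/s{n}.png',s);cv2.imwrite(f'pics/t{n}.png',t)
a=np.hstack([cv2.resize(i[v-w:v+w,u-w:u+w],(400,400),interpolation=2) for i,u,v in((s,us,vs),(t,ut,vt))])
cv2.imwrite(f'pics/p{n}.png',np.clip(a.astype(float)*g,0,255).astype(np.uint8))
E
python3 look.py 3 323 245 240 210 40 2.2
```

```text
t 2.17 pos [495.5 198.4  81.4] psi -122.06 tilt 0.09 F [-0.1  0.5  0.4] T [ 0.01  0.01 -0.  ] w 85.2 j6 -1.25 j1 0.69
shift [ 0.0029 -0.0024  0.0374] turn 0.9
```

View pics/p3.png

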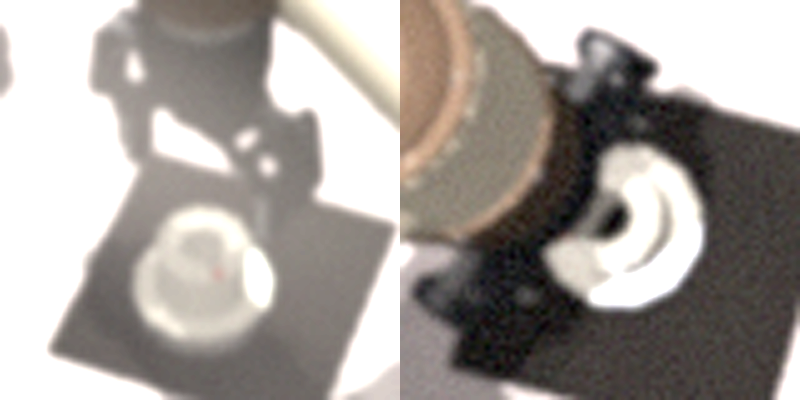

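```bash
python3 -c "
import cv2,numpy as np
L=[]
for k in '23':
    s=cv2.imread(f'pics/s{k}.png')[200:270,290:350]; L.append(cv2.resize(np.clip(s*2.0,0,255).astype(np.uint8),None,fx=6.6,fy=6.6,interpolation=0))
cv2.imwrite('pics/z.png',np.hstack(L))"
python3 -c "
from h import *
for p,ps in(((496.8,191.4,129.4),-121.4),((495.5,198.4,81.4),-122.06)):
  a=np.radians(ps-90);u=np.array([np.cos(a),np.sin(a),0])*43
  for z in(-4,30): print(z,((proj('side',[np.array(p)+[0,0,z]+k*u for k in(-1,0,1)])-[290,200])*6.6).round(0).tolist())"
```

```text
-4 [[140.0, 210.0], [219.0, 254.0], [301.0, 300.0]]
30 [[139.0, 158.0], [220.0, 203.0], [303.0, 249.0]]
-4 [[143.0, 291.0], [220.0, 336.0], [299.0, 383.0]]
30 [[142.0, 242.0], [221.0, 287.0], [301.0, 334.0]]
```

View pics/z.png

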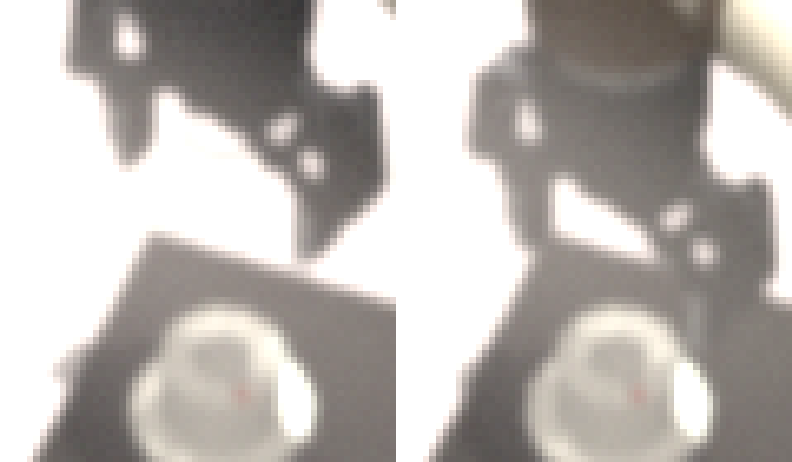

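```bash
python3 -c "
import cv2,numpy as np
L=[]
for k in '23':
    s=cv2.imread(f'pics/t{k}.png')[175:240,205:265]; L.append(cv2.resize(np.clip(s*4.5,0,255).astype(np.uint8),None,fx=6.6,fy=6.6,interpolation=2))
cv2.imwrite('pics/z2.png',np.hstack(L))"
python3 -c "
from h import *
for p,ps in(((496.8,191.4,129.4),-121.4),((495.5,198.4,81.4),-122.06)):
  a=np.radians(ps-90);u=np.array([np.cos(a),np.sin(a),0])*43
  for z in(-4,25,60): print(z,((proj('top',[np.array(p)+[0,0,z]+k*u for k in(-1,0,1)])-[205,175])*6.6).round(0).tolist())"
```

```text
-4 [[272.0, 121.0], [206.0, 224.0], [140.0, 329.0]]
25 [[256.0, 107.0], [188.0, 214.0], [120.0, 322.0]]
60 [[236.0, 89.0], [166.0, 200.0], [94.0, 312.0]]
-4 [[278.0, 146.0], [214.0, 244.0], [150.0, 343.0]]
25 [[263.0, 134.0], [198.0, 235.0], [131.0, 337.0]]
60 [[244.0, 118.0], [176.0, 222.0], [107.0, 328.0]]
```

View pics/z2.png

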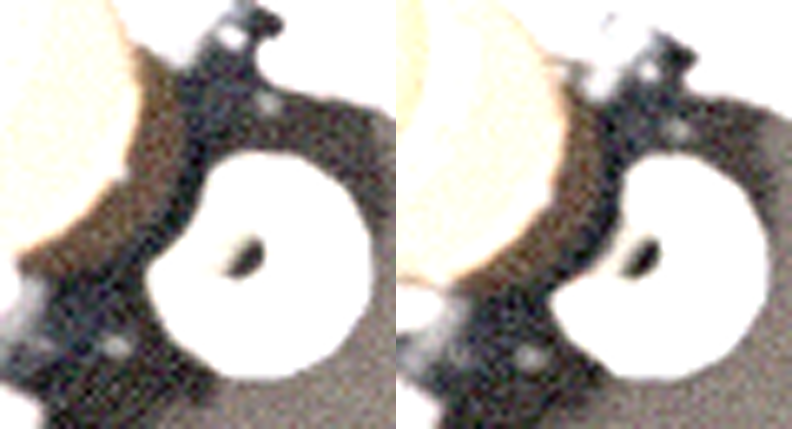

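Call:
jog_arm([
  [0.0029, -0.0024, 0.015, 0.9],
  [0.0029, -0.0024, 0.028, 0.9],
  [0.0029, -0.0024, 0.028, 0.9],
  [0.0029, -0.0024, 0.028, 0.9],
])

```text
clock: 2.78
position: [496.1, 194.5, 53.2]
ee_rot: [-0.477, 0.879, -0.001, -0.0]
contact_force: [0.1, -0.9, 0.3]
gripper_width: 85.5
```

```bash
python3 plan.py 496 194.6 44 -123;python3 look.py 4 323 245 240 210 40 2.2;  python3 plan.py 496 194.6 44 -123
```

```text
t 2.77 pos [496.1 194.5  53.2] psi -122.99 tilt 0.09 F [ 0.1 -0.9  0.3] T [ 0.01 -0.03  0.03] w 85.5 j6 -1.26 j1 0.68
shift [-0.      0.0002  0.0092] turn 0.0
t 2.88 pos [496.3 194.7  53.7] psi -122.98 tilt 0.09 F [ 0.5 -0.9  0.6] T [-0.01 -0.04  0.02] w 85.3 j6 -1.26 j1 0.68
shift [0.0003 0.0002 0.0097] turn 0.0
```

View pics/p4.png

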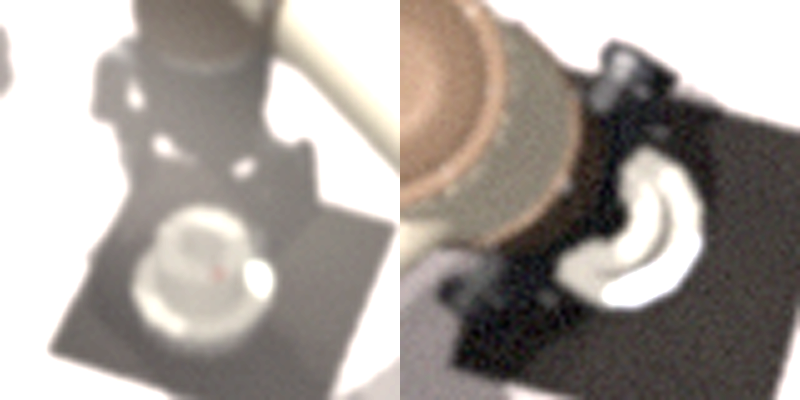

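Call:
jog_arm([
  [0.0, 0.0, 0.01, 0],
  [0.0, 0.0, 0.0105, 0],
  [0.0, 0.0, 0.0105, 0],
])

```text
clock: 3.25
position: [496.2, 194.7, 43.0]
ee_rot: [-0.477, 0.879, -0.001, 0.0]
contact_force: [0.1, 0.2, 0.8]
gripper_width: 85.3
```

Call:
jog_arm([
  [0, 0, 0, 0],
  [0, 0, 0, 0],
  [0, 0, 0, 0],
  [0, 0, 0, 0],
  [0, 0, 0, 0],
  [0, 0, 0, 0],
], hand=-1)

```text
clock: 4.0
position: [496.2, 194.7, 43.0]
ee_rot: [-0.477, 0.879, -0.001, 0.0]
contact_force: [-0.0, 1.0, -1.4]
gripper_width: -0.4
```

```bash
python3 plan.py ;python3 look.py 5 323 245 240 210 40 2.2
```

```text
t 4.0 pos [496.2 194.7  43. ] psi -122.98 tilt 0.09 F [-0.   1.  -1.4] T [-0.    0.02  0.  ] w -0.4 j6 -1.26 j1 0.68
```

View pics/p5.png

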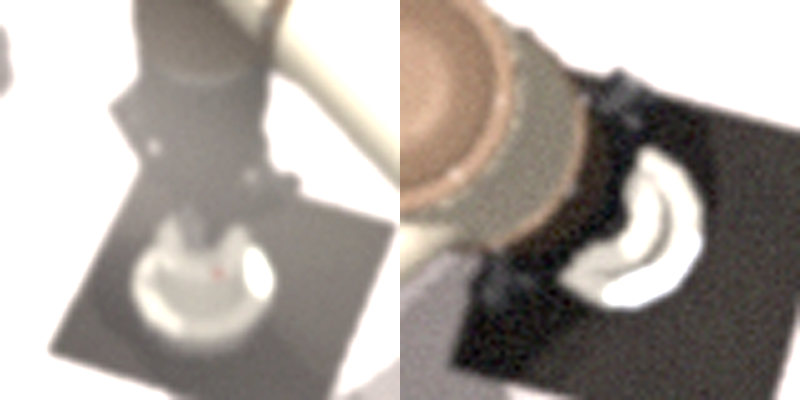

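The jaws shut fully above the pulley: width -0.4 mm, with the tips in the side view at ≈(323.6,255), right at the boss's top (z≈60). So the real tips sit about 34 mm higher than the stated TCP implies. I'll open, go lower and look again.

Call:
jog_arm([
  [0, 0, -0.004, 0],
  [0, 0, -0.004, 0],
  [0, 0, 0, 0],
  [0, 0, 0.01, 0],
  [0, 0, 0.02, 0],
  [0, 0, 0.02, 0],
  [0, 0, 0.02, 0],
], hand=1)

```text
clock: 4.97
position: [496.3, 194.7, 22.8]
ee_rot: [-0.477, 0.879, -0.001, 0.0]
contact_force: [-0.3, -0.3, 0.2]
gripper_width: 85.3
```

```bash
python3 plan.py 496 194.6 6 -123;python3 look.py 6 323 245 240 210 40 2.2
```

```text
t 4.97 pos [496.3 194.7  22.8] psi -122.97 tilt 0.09 F [-0.3 -0.3  0.2] T [ 0.02  0.03 -0.02] w 85.3 j6 -1.26 j1 0.68
shift [0.0002 0.0003 0.0168] turn 0.0
```

View pics/p6.png

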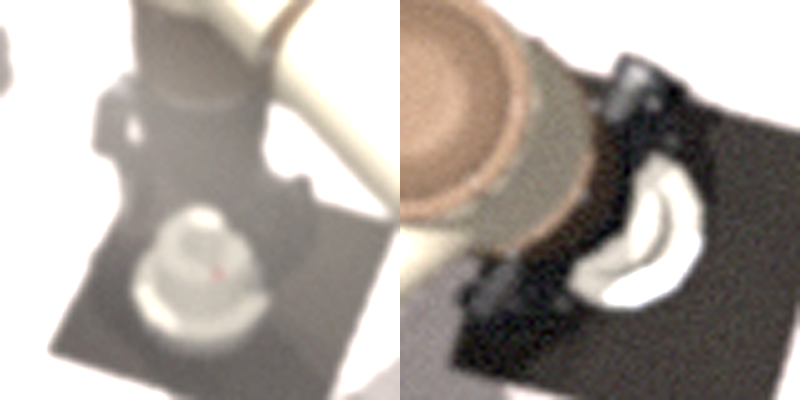

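Call:
jog_arm([
  [0, 0, 0.006, 0],
  [0, 0, 0.009, 0],
  [0, 0, 0.009, 0],
])

```text
clock: 5.45
position: [496.3, 194.6, 13.8]
ee_rot: [-0.477, 0.879, -0.001, 0.0]
contact_force: [-0.3, -0.5, 0.3]
gripper_width: 85.6
```

Call:
jog_arm([
  [0, 0, 0, 0],
  [0, 0, 0, 0],
  [0, 0, 0, 0],
  [0, 0, 0, 0],
  [0, 0, 0, 0],
  [0, 0, 0, 0],
], hand=-0.05)

```text
clock: 6.2
position: [496.4, 194.8, 14.2]
ee_rot: [-0.477, 0.879, -0.001, 0.0]
contact_force: [-1.9, 1.2, 5.5]
gripper_width: 52.8
```

```bash
python3 plan.py 496 194.6 6 -123;python3 look.py 7 323 245 240 210 40 2.2
```

```text
t 6.2 pos [496.4 194.8  14.2] psi -122.96 tilt 0.09 F [-1.9  1.2  5.5] T [ 0.19  0.53 -0.02] w 52.8 j6 -1.26 j1 0.68
shift [0.0004 0.0002 0.0082] turn 0.0
```

View pics/p7.png

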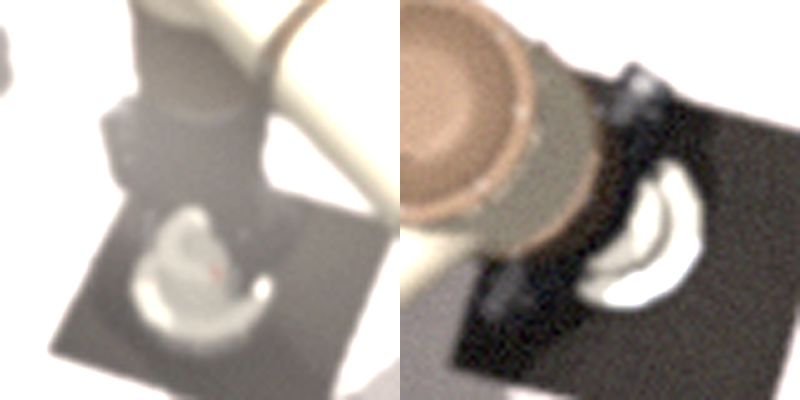

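```bash
python3 -c "
from h import *
for z in(18,22,30,40,50): print(z,((proj('side',[[473.6,209.5,z]])-[283,205])*5).round(0).tolist())"
```

```text
18 [[236.0, 309.0]]
22 [[236.0, 305.0]]
30 [[236.0, 297.0]]
40 [[237.0, 286.0]]
50 [[237.0, 276.0]]
```

Gripped the boss (52.8 mm), but high: the tip is at z≈35. I'll regrip about 9 mm lower.

Call:
jog_arm([
  [0, 0, 0, 0],
  [0, 0, 0, 0],
  [0, 0, 0, 0],
  [0, 0, 0.005, 0],
  [0, 0, 0.009, 0],
  [0, 0, 0.009, 0],
], hand=0.9)

```text
clock: 7.05
position: [496.1, 194.6, 4.6]
ee_rot: [-0.477, 0.879, -0.001, -0.0]
contact_force: [-0.7, 0.4, 0.5]
gripper_width: 81.1
```

Call:
jog_arm([
  [0, 0, 0, 0],
  [0, 0, 0, 0],
  [0, 0, 0, 0],
  [0, 0, 0, 0],
  [0, 0, 0, 0],
  [0, 0, 0, 0],
], hand=-1)

```text
clock: 7.8
position: [496.3, 194.7, 4.9]
ee_rot: [-0.477, 0.879, -0.001, 0.0]
contact_force: [0.0, 1.4, 3.0]
gripper_width: 53.1
```

```bash
python3 plan.py 496 194.6 120 -123;python3 look.py 8 323 245 240 210 40 2.2
```

```text
t 7.8 pos [496.3 194.7   4.9] psi -122.96 tilt 0.09 F [0.  1.4 3. ] T [0.17 0.14 0.01] w 53.1 j6 -1.26 j1 0.68
shift [ 0.0004  0.     -0.1151] turn 0.0
```

View pics/p8.png

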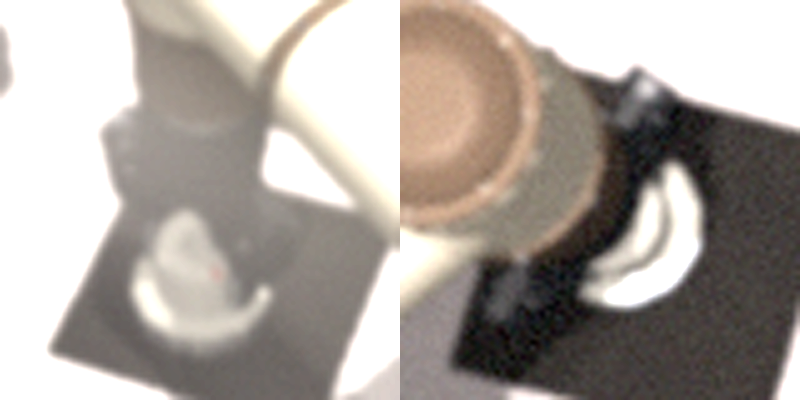

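Call:
jog_arm([
  [0, 0, -0.005, 0],
  [0, 0, -0.03, 0],
  [0, 0, -0.08, 0],
  [0, 0, -0.13, 0],
  [0, 0, -0.165, 0],
  [0, 0, -0.165, 0],
  [0, 0, -0.165, 0],
  [0, 0, -0.165, 0],
])

```text
clock: 8.9
position: [494.9, 194.2, 167.6]
ee_rot: [-0.477, 0.879, -0.001, -0.002]
contact_force: [-0.4, 0.2, -3.3]
gripper_width: 53.0
```

```bash
python3 plan.py 462.6 -193.3 172 -1;python3 look.py 9 323 225 240 210 40 2.2;python3 plan.py 462.6 -193.3 172 -1
```

```text
t 8.9 pos [494.9 194.2 167.6] psi -122.99 tilt 0.29 F [-0.4  0.2 -3.3] T [ 0.03 -0.02  0.02] w 53.0 j6 -1.26 j1 0.68
shift [ 0.3426 -0.1838 -0.0028] turn -122.0
t 9.0 pos [495.5 194.5 168.3] psi -122.97 tilt 0.22 F [ 0.2 -1.  -3. ] T [-0.01 -0.07 -0.03] w 53.1 j6 -1.26 j1 0.68
shift [ 0.3432 -0.1834 -0.0024] turn -122.0
```

View pics/p9.png

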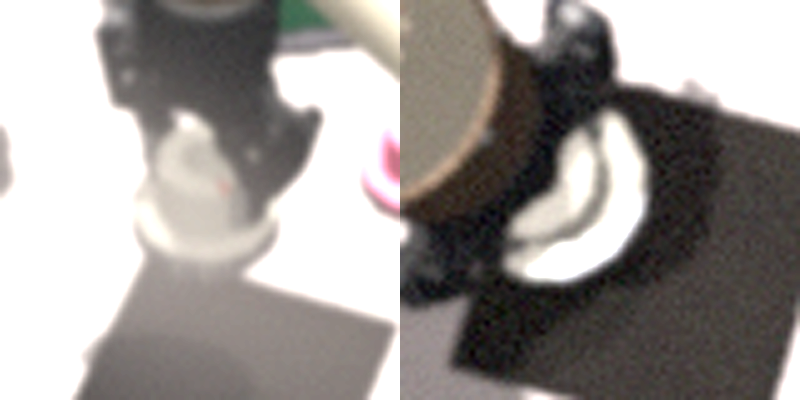

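```bash
cat > tick.py <<'E'
from h import *
import sys
def tick(im,u,v,w=12):
    c=im[v-w:v+w,u-w:u+w].astype(int); d=np.clip(c[:,:,2]-(c[:,:,1]+c[:,:,0])/2-5,0,None)
    k=np.unravel_index(d.argmax(),d.shape);m=np.zeros_like(d);m[max(k[0]-2,0):k[0]+3,max(k[1]-2,0):k[1]+3]=1;d=d*m
    yy,xx=np.mgrid[:2*w,:2*w];return np.array([(d*xx).sum(),(d*yy).sum()])/d.sum()+[u-w,v-w],d.max()
E
python3 - <<'E'
from tick import *
S=cv2.imread('pics/s9.png');q,s=tick(S,328,222);print(q,s)
for b in(1.1,-30,30):
    p=onz('side',*q,168+b+54);d=p[:2]-[495.3,194.4];print(b,p,d,np.hypot(*d),np.degrees(np.arctan2(d[1],d[0])))
print(proj('side',[[495.3,194.4,222],[495.3,194.4,169],[495.3,152.4,169],[495.3,236.4,169]]))
E
```

```text
[327.08181818 222.00909091] 10.5
1.1 [485.5089159 214.555708  223.1      ] [-9.7910841 20.155708 ] 22.407987258195043 115.90919618961591
-30 [486.94320315 186.79772847 192.        ] [-8.35679685 -7.60227153] 11.297370761494188 -137.7068590182765
30 [484.17608948 240.35010056 252.        ] [-11.12391052  45.95010056] 47.27740609236654 103.60872990780992
[[323.98131533 216.53765503]
 [323.79746431 229.34350908]
 [324.86025658 218.23780137]
 [322.68720554 240.94522062]]
```

Call:
jog_arm([
  [0.343, -0.183, -0.003, -125],
  [0.343, -0.183, -0.003, -125],
  [0.343, -0.183, -0.003, -125],
  [0.343, -0.183, -0.003, -125],
  [0.343, -0.183, -0.003, -125],
  [0.343, -0.183, -0.003, -125],
  [0.343, -0.183, -0.003, -125],
  [0.343, -0.183, -0.003, -125],
  [0.343, -0.183, -0.003, -125],
  [0.343, -0.183, -0.003, -125],
])

```text
clock: 10.25
position: [461.9, -193.2, 171.7]
ee_rot: [0.981, -0.196, -0.002, 0.001]
contact_force: [1.1, -0.3, -3.0]
gripper_width: 52.8
```

```bash
python3 plan.py 462.6 -193.3 172 2
```

```text
t 10.25 pos [ 461.9 -193.2  171.7] psi -22.6 tilt 0.25 F [ 1.1 -0.3 -3. ] T [-0.02  0.02  0.04] w 52.8 j6 1.24 j1 -0.07
shift [ 0.0007 -0.0001 -0.0003] turn -24.6
```

Call:
jog_arm([
  [0, 0, 0, -11],
  [0, 0, 0, -22],
  [0, 0, 0, -24.6],
  [0, 0, 0, -24.6],
  [0, 0, 0, -24.6],
])

```text
clock: 10.88
position: [461.7, -193.1, 171.3]
ee_rot: [1.0, 0.017, -0.002, 0.001]
contact_force: [0.1, -0.2, -3.2]
gripper_width: 53.0
```

```bash
python3 plan.py 462.6 -193.3 172 2;python3 look.py 10 342 150 400 215 40 2.2; python3 plan.py 462.6 -193.3 172 2
python3 -c "
from h import *
P=[[462.6,-193.3,z] for z in(151,173,227)]
print((proj('side',P)-[302,110])*5,(proj('top',P)-[360,175])*5)"
```

```text
t 10.88 pos [ 461.7 -193.1  171.3] psi 1.95 tilt 0.29 F [ 0.1 -0.2 -3.2] T [-0.01  0.01 -0.01] w 53.0 j6 1.67 j1 -0.07
shift [ 0.0009  0.0002 -0.0007] turn -0.1
t 10.97 pos [ 461.8 -193.1  171.5] psi 1.97 tilt 0.27 F [-0.4  0.1 -3.6] T [ 0.03 -0.01  0.01] w 53.0 j6 1.67 j1 -0.07
shift [ 0.0008  0.0002 -0.0005] turn -0.0
[[198.4135204  184.18928983]
 [199.58049627 158.66594003]
 [202.542042    93.89290594]] [[223.05036216 228.72799405]
 [232.99957492 223.86214303]
 [259.59673643 210.85429723]]
```

View pics/p10.png

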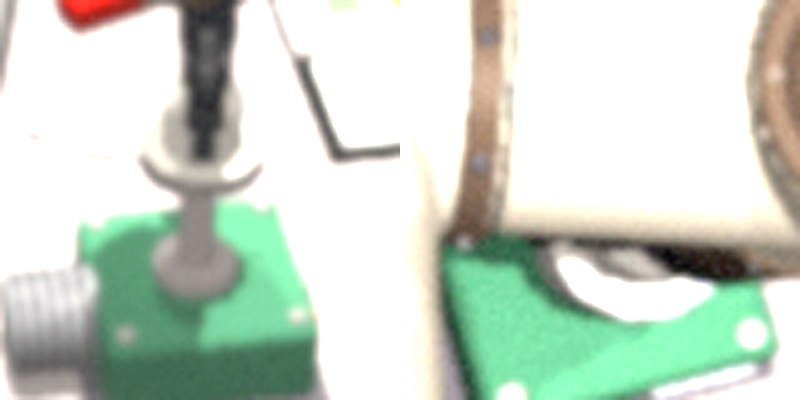

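```bash
python3 - <<'E'
exec(open('m.py').read().split('S=cv2')[0])
exec('def circ'+open('m.py').read().split('def circ')[1].split('for n,im')[0])
T=cv2.imread('pics/t10.png');S=cv2.imread('pics/s10.png')
m,g=blob(T,408,232,20,lambda c:(c.min(2)>95),6)
cs,_=cv2.findContours(m,cv2.RETR_EXTERNAL,cv2.CHAIN_APPROX_NONE)
cv2.imwrite('pics/a.png',cv2.resize(m,None,fx=1.6,fy=1.6))
m2,g2=blob(S,342,140,20,lambda c:(c.sum(2)>0)&(c.min(2)>0),6)
cv2.imwrite('pics/b.png',cv2.resize(np.clip(S[115:165,317:367]*1.5,0,255).astype(np.uint8),None,fx=8,fy=8,interpolation=2))
E
python3 -c "
import cv2,numpy as np
a=cv2.cvtColor(cv2.imread('pics/a.png',0),8);b=cv2.imread('pics/b.png');T=cv2.imread('pics/t10.png')[212:252,388:428]
cv2.imwrite('pics/ab.png',np.hstack([cv2.resize(np.clip(T*1.6,0,255).astype(np.uint8),(400,400),interpolation=2),b]))"
```

```text
(no output)
```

View pics/ab.png

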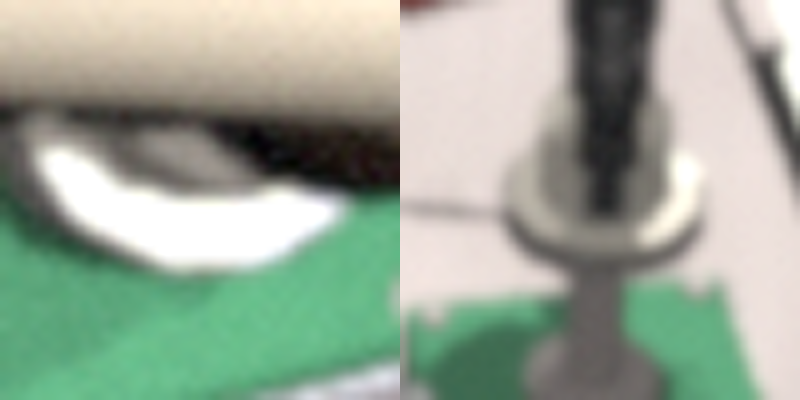

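Run:
```python
exec(open('m.py').read().split('S=cv2')[0])
exec('def circ'+open('m.py').read().split('def circ')[1].split('for n,im')[0])
T=cv2.imread('pics/t10.png')
m,g=blob(T,408,232,20,lambda c:(c[:,:,2]>100)&(c[:,:,1]-c[:,:,2]<12),10)
cs,_=cv2.findContours(m,cv2.RETR_EXTERNAL,cv2.CHAIN_APPROX_NONE)
ct=[c for c in cs if cv2.pointPolygonTest(c,(200,240),False)>=0][0]
px=g(ct[:,0]); k=(px[:,1]>226)&(px[:,1]>232-(px[:,0]-391)*0) ; 
k=((px[:,1]>233)|((px[:,0]<397)&(px[:,1]>227)))&(px[:,0]<419)&(px[:,1]<241); px=px[k];print(len(px),px.min(0),px.max(0))
for z in(173,181,189):print(z,circ(np.array([onz('top',*p,z) for p in px]),42))
```

```text
310 [390.95 227.05] [418.95 238.65]
173 (array([ 463.66896431, -195.44501153]), np.float64(0.32868671350790013))
181 (array([ 463.28451204, -193.8789093 ]), np.float64(0.3468610866266224))
189 (array([ 462.89864808, -192.31205383]), np.float64(0.3658652272968275))
```

Side view: the rim's centre column is ≈342.6 and the shaft's is 341.7. The top-view arc puts the rim's centre at ≈(463,-193.5), against the collar at (462.6,-193.3). That's within the taper's capture range, so I'll ease down onto the shaft.

Call:
jog_arm([
  [0.0008, 0, 0.01, 0],
  [0.0008, 0, 0.018, 0],
  [0.0008, 0, 0.022, 0],
  [0.0008, 0, 0.025, 0],
  [0.0008, 0, 0.026, 0],
  [0.0008, 0, 0.026, 0],
])

```text
clock: 11.72
position: [462.6, -193.2, 145.6]
ee_rot: [1.0, 0.017, -0.002, 0.001]
contact_force: [0.7, 0.4, -3.5]
gripper_width: 53.2
```

```bash
python3 plan.py 462.5 -193.2 138 2
```

```text
t 11.72 pos [ 462.6 -193.2  145.6] psi 1.97 tilt 0.26 F [ 0.7  0.4 -3.5] T [0.04 0.01 0.02] w 53.2 j6 1.67 j1 -0.07
shift [-0.0001 -0.      0.0076] turn -0.0
```

Call:
jog_arm([
  [0, 0, 0.002, 0],
  [0, 0, 0.004, 0],
  [0, 0, 0.006, 0],
  [0, 0, 0.008, 0],
  [0, 0, 0.008, 0],
])

```text
clock: 12.35
position: [462.6, -193.3, 137.5]
ee_rot: [1.0, 0.017, -0.002, 0.001]
contact_force: [0.4, -1.8, -4.6]
gripper_width: 52.9
```

```bash
python3 plan.py 462.5 -193.2 122 2
```

```text
t 12.35 pos [ 462.6 -193.3  137.5] psi 1.97 tilt 0.26 F [ 0.4 -1.8 -4.6] T [-0.4  -0.18 -0.02] w 52.9 j6 1.67 j1 -0.07
shift [-0.0001 -0.0001  0.0155] turn -0.0
```

Call:
jog_arm([
  [0, 0.0004, 0.002, 0],
  [0, 0.0004, 0.005, 0],
  [0, 0.0004, 0.008, 0],
  [0, 0.0004, 0.011, 0],
  [0, 0.0004, 0.014, 0],
  [0, 0.0004, 0.017, 0],
  [0, 0.0004, 0.018, 0],
  [0, 0.0004, 0.018, 0],
])

```text
clock: 13.35
position: [462.6, -193.8, 119.4]
ee_rot: [1.0, 0.017, -0.002, 0.001]
contact_force: [0.2, -0.2, -3.5]
gripper_width: 53.4
```

```bash
python3 plan.py 462.5 -193.2 122 2
```

```text
t 13.35 pos [ 462.6 -193.8  119.4] psi 1.97 tilt 0.26 F [ 0.2 -0.2 -3.5] T [ 0.03  0.02 -0.03] w 53.4 j6 1.67 j1 -0.07
shift [-0.0001 -0.0006 -0.0026] turn -0.0
```

Call:
jog_arm([
  [0, 0, 0.001, 0],
  [0, 0, 0.002, 0],
  [0, 0, 0.0028, 0],
  [0, 0, 0.0034, 0],
  [0, 0, 0.0038, 0],
])

```text
clock: 13.98
position: [462.6, -193.8, 115.6]
ee_rot: [1.0, 0.017, -0.002, 0.001]
contact_force: [0.2, -1.1, -3.4]
gripper_width: 53.1
```

```bash
python3 plan.py
```

```text
t 13.97 pos [ 462.6 -193.8  115.6] psi 1.98 tilt 0.27 F [ 0.2 -1.1 -3.4] T [0.03 0.04 0.04] w 53.1 j6 1.67 j1 -0.07
```

Call:
jog_arm([
  [0, 0, 0.0005, 0],
  [0, 0, 0.001, 0],
  [0, 0, 0.0014, 0],
  [0, 0, 0.0014, 0],
])

```text
clock: 14.48
position: [462.6, -193.8, 114.2]
ee_rot: [1.0, 0.017, -0.002, 0.001]
contact_force: [0.1, -1.0, -4.5]
gripper_width: 52.9
```

```bash
python3 plan.py
```

```text
t 14.47 pos [ 462.6 -193.8  114.2] psi 1.97 tilt 0.27 F [ 0.1 -1.  -4.5] T [ 0.02  0.02 -0.01] w 52.9 j6 1.67 j1 -0.07
```

Call:
jog_arm([
  [0, 0, 0.0005, 0],
  [0, 0, 0.001, 0],
  [0, 0, 0.0015, 0],
  [0, 0, 0.0015, 0],
])

```text
clock: 14.98
position: [462.5, -193.8, 112.6]
ee_rot: [1.0, 0.017, -0.002, 0.001]
contact_force: [0.3, 0.6, -2.8]
gripper_width: 53.2
```

```bash
python3 plan.py
```

```text
t 14.97 pos [ 462.5 -193.8  112.6] psi 1.98 tilt 0.28 F [ 0.3  0.6 -2.8] T [-0.    0.03  0.01] w 53.2 j6 1.67 j1 -0.07
```

Call:
jog_arm([
  [0, 0, 0.0006, 0],
  [0, 0, 0.0012, 0],
  [0, 0, 0.0018, 0],
  [0, 0, 0.0024, 0],
  [0, 0, 0.003, 0],
  [0, 0, 0.003, 0],
])

```text
clock: 15.72
position: [462.4, -193.8, 109.5]
ee_rot: [1.0, 0.017, -0.002, 0.001]
contact_force: [-0.5, 0.7, -2.6]
gripper_width: 52.6
```

```bash
python3 plan.py; python3 look.py 11 342 160 400 215 30 1.8
```

```text
t 15.72 pos [ 462.4 -193.8  109.5] psi 1.97 tilt 0.28 F [-0.5  0.7 -2.6] T [-0.02  0.02 -0.06] w 52.6 j6 1.67 j1 -0.07
```

View pics/p11.png

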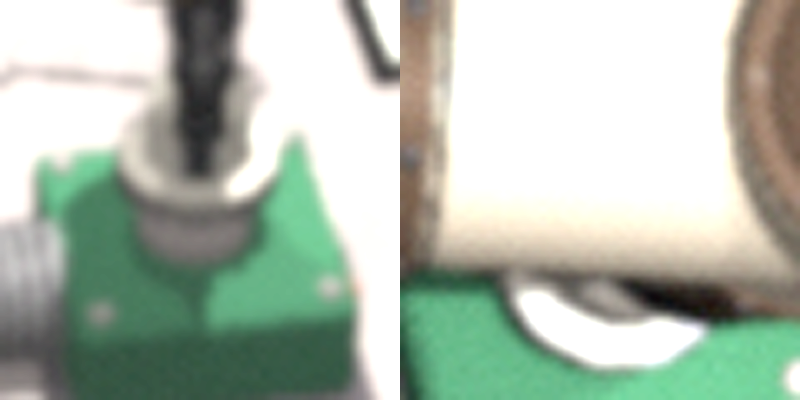

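```bash
python3 -c "
from h import *
for z in(105,110.6,117,122): print(z,((proj('side',[[462.5,-151.3,z]])-[312,130])*6.667).round(0).tolist())
print(((proj('side',[[462.5,-163.3,85]])-[312,130])*6.667).round(0))"
```

```text
105 [[191.0, 235.0]]
110.6 [[191.0, 227.0]]
117 [[192.0, 217.0]]
122 [[192.0, 210.0]]
[[191. 249.]]
```

```bash
python3 -c "
import cv2
for k,r in (('11',range(150,174)),('10',range(134,152))):
  S=cv2.imread(f'pics/s{k}.png')
  for u in(337,341,345):
    print(k,u,[(v,*S[v,u].tolist()) for v in r][::1])
"; python3 -c "
from h import *
for zz in(85,):
  print(proj('side',[[462.5,-193.3+30,85],[462.5,-193.3+30,74]]))
for z in(105,110.6,117,120): print(z,proj('side',[[462.5,-151.3,z],[462.5,-151.3,z+16]]).round(1).tolist())
print(proj('side',[[461.8,-151.1,172.6],[461.8,-151.1,188.6]]))
"
```

```text
11 337 [(150, 68, 72, 75), (151, 72, 76, 79), (152, 73, 77, 80), (153, 75, 79, 81), (154, 73, 78, 80), (155, 76, 81, 83), (156, 81, 86, 89), (157, 85, 91, 94), (158, 87, 93, 96), (159, 80, 84, 87), (160, 68, 72, 74), (161, 57, 60, 61), (162, 56, 58, 61), (163, 62, 64, 67), (164, 66, 67, 71), (165, 67, 69, 72), (166, 65, 67, 70), (167, 60, 63, 64), (168, 56, 60, 57), (169, 50, 58, 46), (170, 44, 56, 37), (171, 44, 56, 35), (172, 44, 57, 34), (173, 48, 63, 38)]
11 341 [(150, 23, 23, 22), (151, 28, 27, 27), (152, 28, 28, 27), (153, 29, 27, 27), (154, 28, 27, 27), (155, 32, 32, 31), (156, 47, 50, 50), (157, 67, 71, 74), (158, 81, 86, 88), (159, 84, 89, 92), (160, 75, 79, 81), (161, 62, 65, 67), (162, 57, 58, 60), (163, 58, 58, 60), (164, 62, 63, 66), (165, 67, 68, 72), (166, 67, 68, 72), (167, 64, 65, 68), (168, 58, 61, 62), (169, 53, 59, 52), (170, 47, 58, 43), (171, 44, 56, 37), (172, 43, 55, 33), (173, 44, 56, 35)]
11 345 [(150, 52, 56, 56), (151, 61, 65, 66), (152, 68, 72, 74), (153, 71, 75, 76), (154, 69, 73, 75), (155, 72, 78, 79), (156, 84, 89, 92), (157, 98, 105, 108), (158, 103,
[... 922 characters left out ...]
, 64), (148, 54, 57, 59), (149, 58, 59, 61), (150, 60, 61, 63), (151, 61, 62, 66)]
10 345 [(134, 32, 33, 32), (135, 38, 38, 39), (136, 50, 52, 53), (137, 58, 60, 61), (138, 59, 62, 63), (139, 60, 62, 64), (140, 60, 63, 65), (141, 64, 67, 68), (142, 72, 77, 79), (143, 83, 88, 91), (144, 87, 93, 97), (145, 83, 89, 92), (146, 72, 76, 79), (147, 61, 64, 66), (148, 64, 67, 68), (149, 75, 81, 78), (150, 80, 92, 78), (151, 77, 96, 69)]
[[340.62463942 167.32550985]
 [340.51627704 169.70789073]]
105 [[340.7, 165.3], [340.8, 161.7]]
110.6 [[340.7, 164.0], [340.9, 160.4]]
117 [[340.8, 162.6], [340.9, 159.0]]
120 [[340.8, 161.9], [341.0, 158.3]]
[[341.56543335 149.8992526 ]
 [341.73871452 146.11290875]]
```

The rim's top edge is at row 160.3. The prediction for an underside at z 110.6 is 160.4, so the pulley is about 6 mm below the key's top with no contact force, and the keyway has found the key. I'll continue easing down.

Call:
jog_arm([
  [0, 0, 0.001, 0],
  [0, 0, 0.002, 0],
  [0, 0, 0.003, 0],
  [0, 0, 0.004, 0],
  [0, 0, 0.005, 0],
  [0, 0, 0.006, 0],
  [0, 0, 0.007, 0],
  [0, 0, 0.007, 0],
])

```text
clock: 16.82
position: [462.4, -193.8, 102.5]
ee_rot: [1.0, 0.017, -0.002, 0.001]
contact_force: [-0.3, 0.1, -4.1]
gripper_width: 52.7
```

```bash
python3 plan.py
```

```text
t 16.82 pos [ 462.4 -193.8  102.5] psi 1.97 tilt 0.28 F [-0.3  0.1 -4.1] T [ 0.02 -0.   -0.04] w 52.7 j6 1.67 j1 -0.07
```

Call:
jog_arm([
  [0, 0, 0.001, 0],
  [0, 0, 0.0022, 0],
  [0, 0, 0.0034, 0],
  [0, 0, 0.0046, 0],
  [0, 0, 0.0058, 0],
  [0, 0, 0.007, 0],
  [0, 0, 0.0082, 0],
  [0, 0, 0.0094, 0],
  [0, 0, 0.0105, 0],
  [0, 0, 0.0105, 0],
])

```text
clock: 18.08
position: [462.3, -193.8, 91.9]
ee_rot: [1.0, 0.017, -0.002, 0.001]
contact_force: [0.2, -0.4, -3.8]
gripper_width: 53.1
```

```bash
python3 plan.py
```

```text
t 18.07 pos [ 462.3 -193.8   91.9] psi 1.98 tilt 0.3 F [ 0.2 -0.4 -3.8] T [ 0.02 -0.04 -0.04] w 53.1 j6 1.67 j1 -0.07
```

Underside at about 93 and still free. Next, down to about 1.5 mm above the seat.

Call:
jog_arm([
  [0, 0, 0.001, 0],
  [0, 0, 0.002, 0],
  [0, 0, 0.003, 0],
  [0, 0, 0.004, 0],
  [0, 0, 0.005, 0],
  [0, 0, 0.0056, 0],
  [0, 0, 0.006, 0],
  [0, 0, 0.006, 0],
])

```text
clock: 19.08
position: [462.2, -193.8, 85.9]
ee_rot: [1.0, 0.017, -0.002, 0.001]
contact_force: [0.3, -0.1, -3.2]
gripper_width: 53.1
```

```bash
python3 plan.py
```

```text
t 19.07 pos [ 462.2 -193.8   85.9] psi 1.97 tilt 0.3 F [ 0.3 -0.1 -3.2] T [ 0.01 -0.06  0.  ] w 53.1 j6 1.67 j1 -0.07
```

Call:
jog_arm([
  [0, 0, 0.0004, 0],
  [0, 0, 0.0008, 0],
  [0, 0, 0.0012, 0],
  [0, 0, 0.0016, 0],
  [0, 0, 0.002, 0],
  [0, 0, 0.002, 0],
])

```text
clock: 19.82
position: [462.2, -193.8, 84.1]
ee_rot: [1.0, 0.017, -0.002, 0.001]
contact_force: [-0.8, 0.8, -0.8]
gripper_width: 53.2
```

```bash
python3 plan.py
```

```text
t 19.82 pos [ 462.2 -193.8   84.1] psi 1.98 tilt 0.3 F [-0.8  0.8 -0.8] T [0.16 0.23 0.01] w 53.2 j6 1.67 j1 -0.07
```

Call:
jog_arm([
  [0, 0, 0.0002, 0],
  [0, 0, 0.0004, 0],
  [0, 0, 0.0004, 0],
  [0, 0, 0.0004, 0],
])

```text
clock: 20.32
position: [462.2, -193.9, 84.0]
ee_rot: [1.0, 0.017, -0.002, 0.001]
contact_force: [-2.5, 2.0, 2.7]
gripper_width: 52.9
```

```bash
python3 plan.py;python3 look.py 12 342 160 400 215 30 1.8
```

```text
t 20.32 pos [ 462.2 -193.9   84. ] psi 1.99 tilt 0.29 F [-2.5  2.   2.7] T [0.52 0.65 0.04] w 52.9 j6 1.67 j1 -0.07
```

View pics/p12.png

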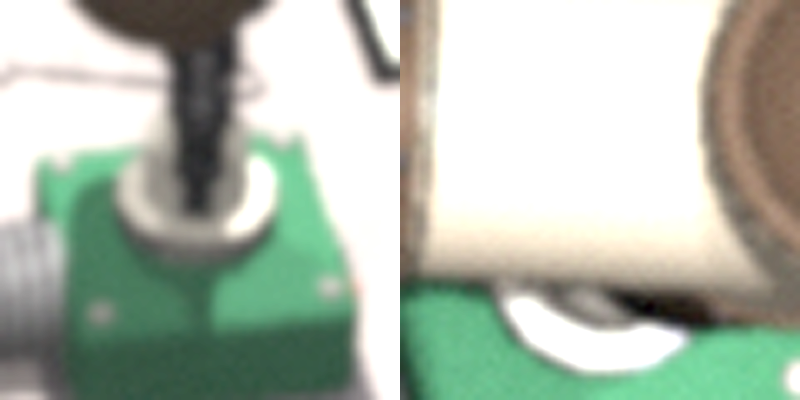

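Call:
jog_arm([
  [0, 0, 0, 0],
  [0, 0, 0, 0],
  [0, 0, 0, 0],
  [0, 0, 0, 0],
  [0, 0, 0, 0],
  [0, 0, 0, 0],
], hand=0.7)

```text
clock: 21.18
position: [462.3, -193.9, 84.0]
ee_rot: [1.0, 0.017, -0.002, 0.001]
contact_force: [0.2, -0.2, 1.0]
gripper_width: 72.8
```

```bash
python3 plan.py
```

```text
t 21.18 pos [ 462.3 -193.9   84. ] psi 1.99 tilt 0.29 F [ 0.2 -0.2  1. ] T [-0.02 -0.04 -0.01] w 72.8 j6 1.67 j1 -0.07
```

Call:
jog_arm([
  [0, 0, -0.01, 0],
  [0, 0, -0.03, 0],
  [0, 0, -0.07, 0],
  [0, 0, -0.12, 0],
  [0, 0, -0.16, 0],
  [0, -0.06, -0.16, 0],
  [0, -0.12, -0.16, 0],
  [0, -0.18, -0.16, 0],
  [0, -0.22, -0.16, 0],
  [0, -0.22, -0.16, 0],
])

```text
clock: 22.42
position: [455.3, 28.6, 244.4]
ee_rot: [1.0, 0.02, -0.002, 0.001]
contact_force: [-0.7, -0.5, -0.1]
gripper_width: 72.6
```

```bash
python3 plan.py;python3 look.py 13 342 160 400 222 30 1.8
```

```text
t 22.43 pos [455.3  28.6 244.4] psi 2.25 tilt 0.21 F [-0.7 -0.5 -0.1] T [-0.02  0.01 -0.  ] w 72.6 j6 1.19 j1 0.42
```

View pics/p13.png

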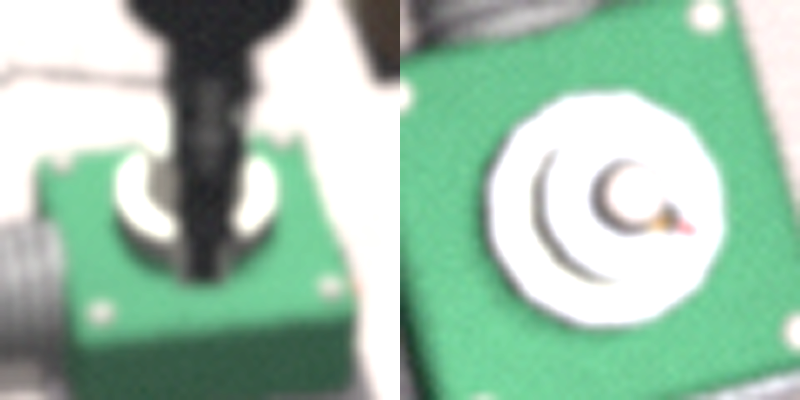

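View pics/t13.png

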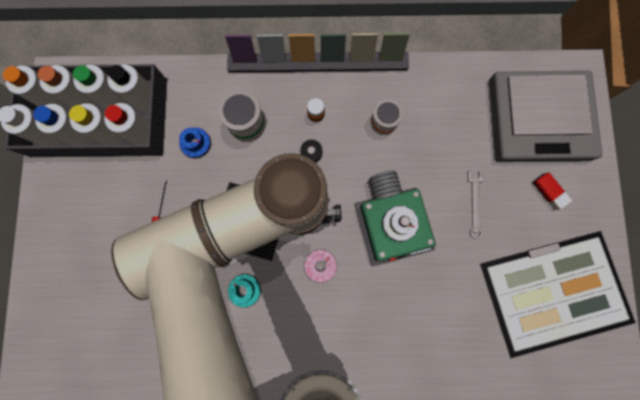

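Call:
jog_arm([
  [-0.04, -0.04, 0, 0],
  [-0.08, -0.08, 0, 0],
  [-0.08, -0.12, 0, 0],
  [-0.08, -0.12, 0, 0],
  [-0.08, -0.12, 0, 0],
])

```text
clock: 23.15
position: [371.1, 142.7, 244.1]
ee_rot: [1.0, 0.017, -0.002, 0.001]
contact_force: [1.1, -0.2, 0.3]
gripper_width: 72.8
```

```bash
python3 look.py 14 342 160 400 222 30 1.5
python3 - <<'E'
exec(open('m.py').read().split('S=cv2')[0])
exec('def circ'+open('m.py').read().split('def circ')[1].split('for n,im')[0])
T=cv2.imread('pics/t14.png');S=cv2.imread('pics/s14.png')
m,g=blob(T,400,222,24,lambda c:(c[:,:,1]-c[:,:,2]<12),6)
cs,_=cv2.findContours(m,cv2.RETR_EXTERNAL,cv2.CHAIN_APPROX_NONE)
ct=[c for c in cs if cv2.pointPolygonTest(c,(144,144),False)>=0][0]
for z in(85,93,101):print(z,circ(np.array([onz('top',*p,z) for p in g(ct[:,0])])))
for u in(337,341,345):print(u,[(v,int(S[v,u].sum()),int(S[v,u,1])-int(S[v,u,2])) for v in range(158,176)])
for z in(85,88,95,117):print(z,proj('side',[[462.6,-151.3,z],[462.6,-151.3,z+16]]).round(1).tolist())
from tick import tick
print(tick(S,345,150),tick(T,408,225))
E
```

```text
85 (array([ 463.60661755, -194.93951383,   42.17563717]), np.float64(0.383030879193966))
93 (array([ 462.88926552, -193.41659464,   41.83189394]), np.float64(0.3799091961224724))
101 (array([ 462.17191315, -191.89367562,   41.48815078]), np.float64(0.3767875058227137))
337 [(158, 247, -3), (159, 245, -2), (160, 249, -2), (161, 286, -2), (162, 383, -2), (163, 491, -1), (164, 520, -2), (165, 442, -1), (166, 309, -2), (167, 204, -1), (168, 167, 3), (169, 153, 10), (170, 160, 24), (171, 195, 34), (172, 228, 41), (173, 251, 46), (174, 261, 47), (175, 261, 49)]
341 [(158, 249, -2), (159, 251, -2), (160, 251, -2), (161, 258, -3), (162, 312, -4), (163, 406, -4), (164, 476, -4), (165, 473, -3), (166, 375, -2), (167, 255, -1), (168, 174, 0), (169, 153, 7), (170, 147, 16), (171, 163, 28), (172, 203, 37), (173, 241, 45), (174, 262, 47), (175, 264, 49)]
345 [(158, 249, -2), (159, 248, -2), (160, 258, -3), (161, 293, -3), (162, 375, -5), (163, 463, -5), (164, 488, -4), (165, 435, -3), (166, 320, -2), (167, 213, -1), (168, 164, 3), (169, 152, 11), (170, 157, 24), (171, 186, 32), (172, 221, 42), (173, 250, 47), (174, 263, 48), (175, 263, 48)]
85 [[340.4, 169.7], [340.6, 166.2]]
88 [[340.5, 169.0], [340.6, 165.5]]
95 [[340.5, 167.5], [340.7, 163.9]]
117 [[340.7, 162.6], [340.9, 159.0]]
(array([344.72262774, 145.23600973]), np.float64(23.5)) (array([412.74491682, 225.77818854]), np.float64(46.0))
```

View pics/p14.png

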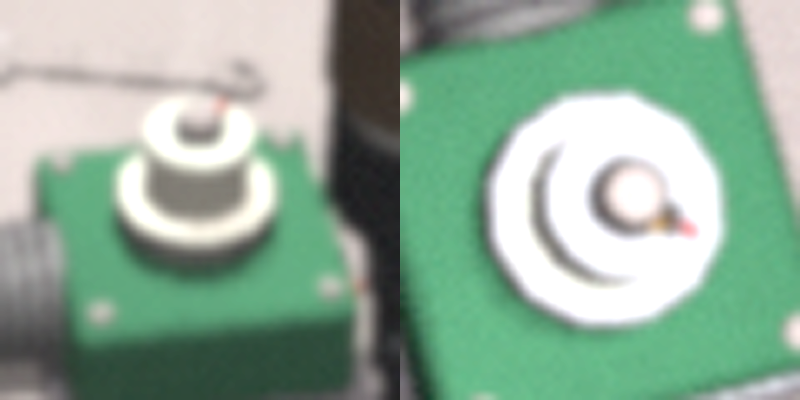

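The pulley is home. The rim's top edge is at row 166.4 (166.2 predicted when seated), and its centre is (462.9,-193.4) against the collar's (462.6,-193.3). I'll let the arm settle, then hand in.

Call:
jog_arm([
  [0, 0, 0, 0],
  [0, 0, 0, 0],
  [0, 0, 0, 0],
])

```text
clock: 23.62
position: [371.3, 142.3, 243.9]
ee_rot: [1.0, 0.017, -0.002, 0.001]
contact_force: [0.1, 0.1, 0.4]
gripper_width: 72.9
```

```bash
python3 -c "
from tick import *
print(tri((344.72,145.24),(412.74,225.78)))
from bench import *
print(job_done())"
```

```text
(array([ 452.30388216, -212.92003624,  142.56956107]), np.float64(1.0376237699010988))
the job is handed in; nothing more can be done
None
```

The bare aluminium pulley is on the shaft, over the key and home on the seat collar. I released it, backed the arm clear and handed the job in at about 23.6 s; no verdict is reported.

**Fitting:** I gripped the boss, carried it over the shaft and turned it so the keyway faced the brass key seen in the top image. It went past the key's top with no contact at that angle, so I never had to turn it to feel for the key. I held it all the way down. It met the seat about where expected, with about 6 N net and wrist readings only a few newtons throughout.

**Last checks:**
- **Height:** the rim's top edge is at image row 166.4, against 166.2 predicted when seated.
- **Centre:** (462.9, -193.4), against (462.6, -193.3) for the collar.
- **Key:** the brass key shows inside the keyway.
- **Other things:** those visible in the last full top view look unmoved. The arm partly hid the screwdriver, and I measured none of them.

**What disagreed:**
- **Fingertips:** they stood about 34 mm higher than the stated TCP offset implies. My first closing shut empty just above the pulley and the second gripped too high; the third grip held.
- **Red tick height:** from two views it came out at 142.6 mm, where a seated pulley should give 139. That point is only a few blurred pixels, so I trusted the rim edge and the contact height instead.

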